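# Third hand: hold a membrane cell half on its gasket for bolting

## Task

Bring the loose membrane-cell half to the assembly stand, keeping it upright, and set it on the bed flush and square against the side fence; then slide it along the fence over the two dowels and press it against the foam gasket until the gasket is squeezed to about half of the height it stands proud (a steady push of about 10 N). Never squash the gasket nearly flat, hold that push steadily for about three seconds, and finish still pressing, so that I can put the bolts in. Leave the other things on the bench where they are.

Things in the scene. Friction and masses are not known exactly. Their poses are not given: they have to be found in the camera images.
- half_port (a point): Centre of the port block of the loose cell half; grip here. The block is white plastic, 36 (x) x 32 (y) x 32 mm (z), with a brass-ringed port, on the outer side of the upright plate; grip it from above across its 32 mm width (y). Axes: +x from the block through the plate to its inner face, z up. The point is 18 mm behind the plate's outer face, 48 mm behind the inner face, 44 mm above the underside.
- half_cell: The loose half: upright plate of white plastic and aluminium, 30 mm thick (x), 96 mm wide (y), 80 mm high (z), about 0.32 kg; origin at the centre of the plate's underside, inner face at x +15 mm, port block centre at x -33, z +44 mm. 12 mm dowel holes right through at y +37, z 67 mm and y -37, z 13 mm; 8.5 mm bolt holes in the other corners.
- stand: Assembly stand, fixed. Origin at bench level, +x to the fixed cell half, +y to the side fence, z up. Aluminium bed x -140 to +100, y -72 to +72 mm, its top 12 mm above the bench. The loose half belongs with its axes along these; flush on fence and bed its port block centre is at y 0, z +56 mm, and at half squeeze (5 mm) at x -33 mm; first touch on the gasket is at x -38 mm.
- fence (a point): Point on the inner face (y +48 mm in the stand) of the side fence at its top edge, at stand x -50 mm; axes as the stand. The fence is a steel bar 14 mm thick along x, 20 mm high above the bed, from stand x -120 to +15 mm, with a flared lead-in before that.
- fixed_face (a point): Centre of the gasket ring on the inner face (stand x +20 mm) of the fixed cell half, 56 mm above the bench; axes as the stand. The fixed half is 96 mm wide, 80 mm high above the bed. Two 8 mm steel dowels with conical tips stand 30 mm out of it towards the loose half (stand y +37, z 79 mm and y -37, z 25 mm), in line with the holes of a loose half flush on fence and bed.
- squeeze (a joint): Squeeze of the foam gasket, m: 0 free (10 mm proud of the fixed half, face at stand x +10 mm), 0.005 half squeezed, 0.0095 solid. It springs back with 2 N per mm, so 0.005 is 10 N.
- gasket: The black foam gasket, a square ring 52 x 52 mm outside, 8 mm broad, in a groove of the fixed half; it moves straight along the stand's x. Its origin coincides with the stand's when free and moves with the squeeze.
- screwdriver: Bystander: screwdriver with yellow handle, 188 mm long, lying beside the stand.
- timer: Bystander: small white timer, 66 x 62 x 18 mm.
- petri_0: Bystander: petri dish, 60 mm across, 13 mm high.
- white_jar: Bystander: white screw-cap jar, 68 mm across, 85 mm high.
- small_flask_a: Bystander: stoppered conical flask, 64 mm across, 121 mm high.
- eraser: Bystander: eraser, 46 x 21 x 13 mm.
Not all that is in view belongs to the job. Leave any orange look-alike of the half_cell alone.

How it is judged:
On the way:
1. the half sits in the corner of bed and fence over the dowels and presses the gasket to about half, steadily for 2.5 s (y of half_port in the frame of stand between -0.0025 and 0.0025 m and z of half_port in the frame of stand between 0.053 and 0.059 m and angle between the x axis of half_port and the x axis of stand, either way round below 0.04 rad and angle between the z axis of half_port and the z axis of stand, either way round below 0.04 rad and value of joint squeeze between 0.003 and 0.0075 m and contact force between half_cell and gasket between 5 and 16.5 N and contact force between the fingers and half_cell above 2 N), for 2.5 s.
At the end, for the whole second after the job is handed in: Fingers still pressing the half; gasket squeezed 3 to 7.5 mm with 5 to 16.5 N; half within 2.5 mm of flush on the fence, within 3 mm of the bed, square and upright to the stand within 0.04 rad; for 2.5 s before the end and through the last second (all of step 1); the arm keeps its last pose, push and grip.
It fails at once if the gasket is squashed nearly flat (more than 8.8 mm) (value of joint squeeze above 0.0088 m).
It fails at once if the loose half is tipped more than 0.4 rad (angle between half_port's own z axis and vertical above 0.4 rad).
It fails at once if a bystander is moved more than 25 mm (distance of any of screwdriver, timer, petri_0, white_jar, small_flask_a, eraser from where it was at the start of the episode above 0.025 m).
It also fails if it takes over 54 s, if anything falls off the work surface, if the arm or the gripper's body presses on something with over 40 N, if the wrist force passes 120 N, or if a joint passes its speed limit or range.

## Robot

A 6-joint arm with a two-finger parallel gripper is mounted at the origin on a cart in front of the work surface, level with it; the furniture and walls round the work are solid. World frame = base frame: x ahead of the robot, y to its left, z up, the work surface at z = 0. Lengths are in m, angles in rad, forces in N, time in s.
With the tool pointing down it reaches from about 0.425 to 1.125 m from the base axis. Payload 14.9 kg.
Tool frame: the origin (TCP) lies at the very end of the fingers, on their centre line; the grasp point (between the pads) lies 19 mm behind it; z points along the fingers, y is the line along which they close (so a half turn about z gives the same grasp; the last joint's range is limited). The gripper opens to 91 mm and grips with 3 to 60 N. Pads are 32 mm wide; open, the fingers measure 118 mm over their backs; the gripper's body (76 mm by 178 mm) begins 60 mm behind the grasp point.
Start: joints at [1.23, 0.379, 1.734, -0, 1.028, -0.033], TCP at [0.212, 0.667, 0.214] pointing down, gripper open.
Joint ranges: [-2.77, 2.77], [-0.74, 2.19], [0, 2.66], [-1.06, 4.2], [0.31, 2.87], [-3.08, 3.08]. Speed limits (rad/s): [1.89, 1.89, 2.39, 3.14, 3.14, 3.14].

## Interface

Orientations are given as a 3x3 rotation matrix whose columns are the frame's x, y, z axes.
In Python, from workcell import arm gives the robot as it stands. Calls block until the motion is done:
- arm.move_ptp(position, orientation): joint-space move of the TCP to a pose.
- arm.move_straight(position, attitude=None, velocity=0.15, guard=None): straight line of the TCP; attitude=None keeps the orientation; velocity is the mean speed in m/s. With guard (N) it stops when the force on the tool has changed by that much, and returns True; else False.
- arm.goto_joints(angles): joint-space move.
- arm.move_gripper(opening, strength=None): finger opening in m; strength is the grip in N (None keeps the last); returns when the fingers have stopped.
- arm.wait(seconds).
- arm.solve_ik(position, orientation): joint angles nearest the present ones, or None.
- arm.state(): the state.
- arm.snapshot(name): name is "side" or "top" or "wrist"; returns the picture (480x640x3 uint8, blue, green, red); there is no depth.
- arm.get_calibration(name): a dict with "mtx" (3x3 intrinsics, pixels), "world_from_camera" (4x4, takes a point from camera to world coordinates). Camera axes: x right, y down, z forward; pixel columns grow to the right and rows downward; lengths in m; the calibration is good to about 2 mm. A picture is of the moment at which its call begins: read the wrist's pose just before it. get_calibration takes no time and is no camera call; for the wrist camera it gives the pose at the moment of the call.
A pose or a line that the arm cannot do raises arm.MotionError and nothing moves.
- arm.hand_in(): hands the job in; it is judged then, once.
Trained networks look in the newest picture that a camera, given by its name, has taken for a name from the list of things; names that differ only in an ending like _2 or _b are one class to them, and where a whole thing is asked for, a point or a joint stands for the part that bears it (a point fixed in the world has none). Each returns a list of dicts, best first, with "confidence" (0 to 1); they miss things now and then, are a little off and sometimes report something else, mostly with a low value. They report only what shows in the picture. A call takes as long as a camera call. They do not tell look-alikes from the thing itself.
- arm.boxes_of(camera, name): "at" ([x, y, z] in m, in the coordinates of the camera as it stood for that picture, good to about 4 mm: the middle of the surface that is visible of it).
- arm.trace(camera, name): "pixels" (480x640 bool, what is visible of it).
The state is a dict: "time_s": time; "joint_positions": joint angles; "joint_velocities": joint speeds; "effort": joint torques, N m; "position": TCP position; "tool_rot": TCP orientation; "force": force on the tool from outside, world axes, zero at the start; "torque": the same for the moment, N m; "grip_width": finger opening in m; "finger_force": force on a finger pad.
Only numpy, scipy, OpenCV 4.12 (cv2) and the standard library are available. Lean on these libraries where they do the work, as an engineer would, in place of code of your own. Each camera call takes 0.05 s, during which the arm holds its last target. There are 200 camera calls.

## Working session

There is one attempt and no reset: what is moved stays moved. The work goes in short steps, each a Python script; the robot and the scene stay as the last script left them, time stands still between calls to the robot, and variables do not carry over. Pictures are saved under pics/ and viewed, at most 10 in all, crops included, and the job is handed in when it is done.

```bash
mkdir -p pics; ls; python3 - <<'E'
from workcell import arm
import cv2,numpy as np
for c in ("top","side"):
    im=arm.snapshot(c); cv2.imwrite(f"pics/{c}0.png",im)
    K=arm.get_calibration(c); T=np.array(K["world_from_camera"]); print(c,np.round(K["mtx"],1).tolist(),np.round(T,3).tolist())
    for n in ("half_cell","half_port","stand","fence","fixed_face","gasket"):
        try:
            for b in arm.boxes_of(c,n)[:3]:
                print(n,round(b["confidence"],2),np.round((T@np.r_[b["at"],1])[:3],3))
        except Exception as e: print(n,e)
print(arm.state()["time_s"])
E
```

```text
pics
top [[548.4, 0.0, 316.8], [0.0, 548.4, 251.0], [0.0, 0.0, 1.0]] [[0.027, -0.987, 0.156, 0.326], [-1.0, -0.029, -0.012, 0.021], [0.016, -0.156, -0.988, 1.325], [0.0, 0.0, 0.0, 1.0]]
half_cell 0.85 [ 0.529 -0.329  0.079]
half_cell 0.68 [ 0.399 -0.333  0.072]
half_cell 0.45 [0.594 0.145 0.081]
half_port 0.89 [ 0.531 -0.326  0.083]
half_port 0.65 [ 0.399 -0.333  0.078]
stand 0.77 [0.566 0.13  0.012]
fence 0.89 [0.558 0.13  0.011]
fence 0.23 [0.482 0.225 0.017]
fixed_face 0.76 [0.56  0.132 0.01 ]
gasket 0.58 [0.593 0.145 0.083]
side [[506.0, 0.0, 323.5], [0.0, 506.0, 229.8], [0.0, 0.0, 1.0]] [[0.92, -0.235, 0.312, 0.105], [-0.39, -0.587, 0.709, -1.011], [0.017, -0.775, -0.632, 0.962], [0.0, 0.0, 0.0, 1.0]]
half_cell 0.91 [ 0.385 -0.353  0.062]
half_cell 0.82 [ 0.525 -0.344  0.063]
half_port 0.76 [ 0.52  -0.348  0.062]
half_port 0.66 [ 0.384 -0.357  0.063]
half_port 0.31 [ 0.628 -0.137  0.01 ]
fence 0.81 [0.557 0.116 0.012]
fixed_face 0.69 [0.559 0.12  0.011]
fixed_face 0.39 [ 0.418 -0.11   0.017]
gasket 0.59 [0.591 0.138 0.057]
0.7
```

View pics/top0.png

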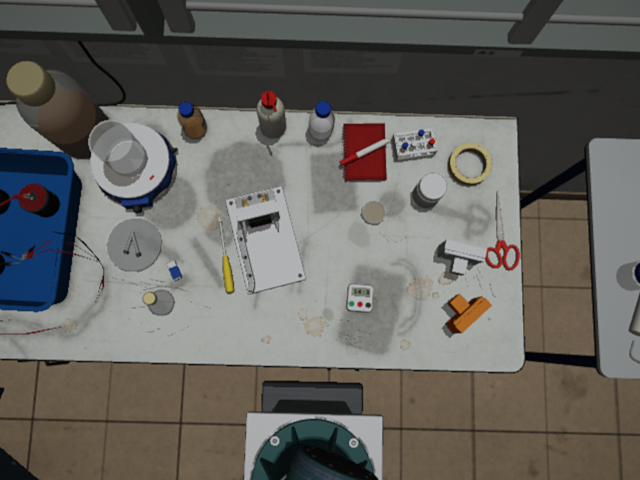

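View pics/side0.png

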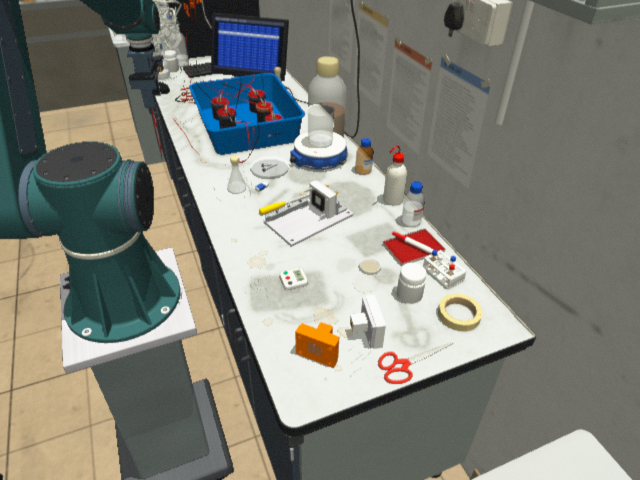

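The top picture shows two candidates: the white T at (462,255) and an orange T at (467,314). The white one fits (white plastic and aluminium), and the orange one is the look-alike to leave. The stand is at (265,240), with the fixed half at its far end at (260,205). The screwdriver at (227,260) lies beside the stand on its +y side. I'll confirm with one enlarged crop.

```bash
python3 - <<'E'
import cv2,numpy as np
im=cv2.imread("pics/top0.png")
a=cv2.resize(im[180:300,210:310],None,fx=4,fy=4,interpolation=cv2.INTER_CUBIC)
b=cv2.resize(im[225:345,430:530],None,fx=4,fy=4,interpolation=cv2.INTER_CUBIC)
cv2.imwrite("pics/crop.png",np.hstack([a,b]))
E
```

```text
(no output)
```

View pics/crop.png

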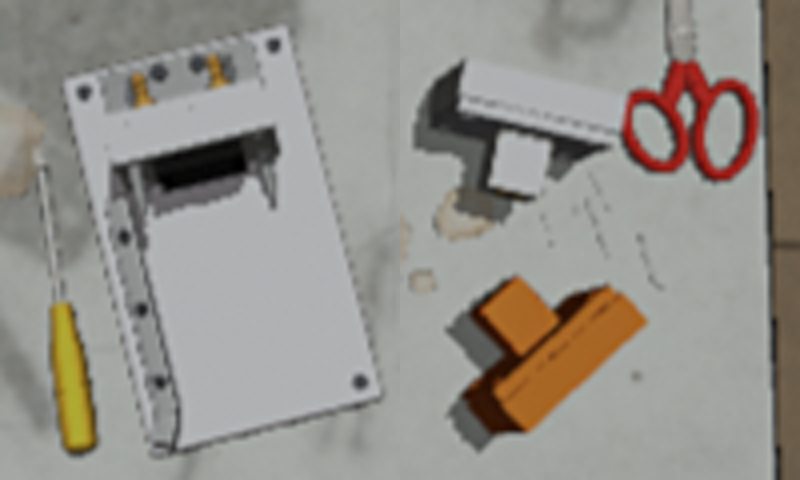

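The crop confirms it. The white half has its plate away from the robot and its block towards the robot (yaw about -0.25). The stand has yaw of about +0.25, with its fence on the left. Next I'll make rough poses from the corners and take wrist views from closer.

```bash
cat > h.py <<'E'
from workcell import arm
import numpy as np, cv2
def R(th):  # tool down, tool y along yaw th's y axis, tool x along -x
    c,s=np.cos(th),np.sin(th)
    return np.array([[-c,-s,0],[-s,c,0],[0,0,-1.]])
def Rf(th,flip): return R(th)@np.diag([-1,-1,1.]) if flip else R(th)
def ray(cal,px,z):
    K,T=np.array(cal["mtx"]),np.array(cal["world_from_camera"])
    d=T[:3,:3]@np.linalg.inv(K)@np.r_[px,1.]; o=T[:3,3]
    return o+d*(z-o[2])/d[2]
def proj(cal,P):
    K,T=np.array(cal["mtx"]),np.array(cal["world_from_camera"])
    q=K@(T[:3,:3].T@(np.asarray(P,float)-T[:3,3])); return q[:2]/q[2]
def fit2d(model,world): # rigid 2D: world = R model + t
    m,w=np.array(model),np.array(world); mc,wc=m.mean(0),w.mean(0)
    H=(m-mc).T@(w-wc); th=np.arctan2(H[0,1]-H[1,0],H[0,0]+H[1,1])
    r=np.array([[np.cos(th),-np.sin(th)],[np.sin(th),np.cos(th)]])
    t=wc-r@mc; return th,t,np.linalg.norm(m@r.T+t-w,axis=1)
E
python3 - <<'E'
from h import *
c=arm.get_calibration("top")
cr=lambda p,o:np.array(p)/4+o-0.375
S=[ray(c,cr(p,(210,180)),.012)[:2] for p in [(66,78),(288,28),(381,399)]]
th,t,e=fit2d([(.1,.072),(.1,-.072),(-.14,-.072)],S); print("stand",th,t,e)
H=[ray(c,cr(p,(430-100,225)),.080)[:2] for p in [(465,60),(634,105)]]
d=H[0]-H[1]; print("half innertop edge",H,np.linalg.norm(d),"yaw",np.arctan2(-d[0],d[1]))
B=[ray(c,cr(p,(430-100,225)),.060)[:2] for p in [(497,130),(552,137),(543,198),(488,190)]]; print("block c",np.mean(B,0))
s=arm.state(); print(np.round(s["tool_rot"],2)); w=np.array(arm.get_calibration("wrist")["world_from_camera"])
rel=np.eye(4); rel[:3,:3]=s["tool_rot"]; rel[:3,3]=s["position"]; print(np.round(np.linalg.inv(rel)@w,3)); print(arm.get_calibration("wrist")["mtx"])
for f in(0,1):
  print(f,arm.solve_ik(np.r_[t,.3],Rf(th,f)),arm.solve_ik([.52,-.35,.3],Rf(-.25,f)))
E
```

```text
stand 0.2668368805290379 [0.57834392 0.13840409] [0.00238777 0.00249986 0.00175473]
half innertop edge [array([ 0.55843059, -0.29126329]), array([ 0.53492642, -0.38895862])] 0.10048295482268166 yaw -0.23609938591553944
block c [ 0.50158947 -0.32790634]
[[-0.95  0.3   0.  ]
 [ 0.3   0.95 -0.  ]
 [-0.   -0.   -1.  ]]
[[ 0.001 -0.956 -0.294  0.083]
 [ 1.     0.001 -0.    -0.001]
 [ 0.001 -0.294  0.956 -0.171]
 [ 0.     0.     0.     1.   ]]
[[346.82128426   0.         324.85821674]
 [  0.         346.82128426 243.90142119]
 [  0.           0.           1.        ]]
0 [ 1.95702302e-01  1.20634771e-01  1.89291257e+00 -4.44089210e-16
  1.12804531e+00 -1.64193091e+00] [-6.29607832e-01  1.75173080e-01  1.83000965e+00 -4.44089210e-16
  1.13640992e+00 -1.95040416e+00]
1 [ 1.95702302e-01  1.20634771e-01  1.89291257e+00 -4.44089210e-16
  1.12804531e+00  1.49966175e+00] [-6.29607832e-01  1.75173080e-01  1.83000965e+00 -4.44089210e-16
  1.13640992e+00  1.19118850e+00]
```

```bash
python3 - <<'E'
from h import *
import pickle
def look(p,th,name,things):
    arm.move_ptp(p,R(th)); arm.wait(.2)
    cal=arm.get_calibration("wrist"); im=arm.snapshot("wrist"); cv2.imwrite(f"pics/{name}.png",im); pickle.dump(cal,open(f"pics/{name}.pkl","wb"))
    T=np.array(cal["world_from_camera"])
    for n in things:
        for b in arm.boxes_of("wrist",n)[:2]: print(n,round(b["confidence"],2),np.round((T@np.r_[b["at"],1])[:3],4))
    print(arm.state()["time_s"])
th=.267; c,s=np.cos(th),np.sin(th); t=np.array([.578,.138])
look(np.r_[t+np.array([c,s])*-.05,.23],th,"ws",["stand","fence","fixed_face","gasket"])
look([.485,-.324,.23],-.236,"wh",["half_port","half_cell"])
E
```

```text
stand 0.86 [0.545  0.123  0.0127]
fence 0.94 [0.5463 0.127  0.0113]
fixed_face 0.76 [0.5446 0.1226 0.012 ]
gasket 0.55 [0.5946 0.1443 0.0794]
gasket 0.19 [ 0.6371 -0.1278  0.0075]
3.3917
half_port 0.86 [ 0.3949 -0.3408  0.0778]
half_port 0.7 [ 0.5252 -0.3329  0.0801]
half_cell 0.84 [ 0.5241 -0.335   0.0823]
half_cell 0.6 [ 0.395  -0.3453  0.0815]
5.3917
```

View pics/ws.png

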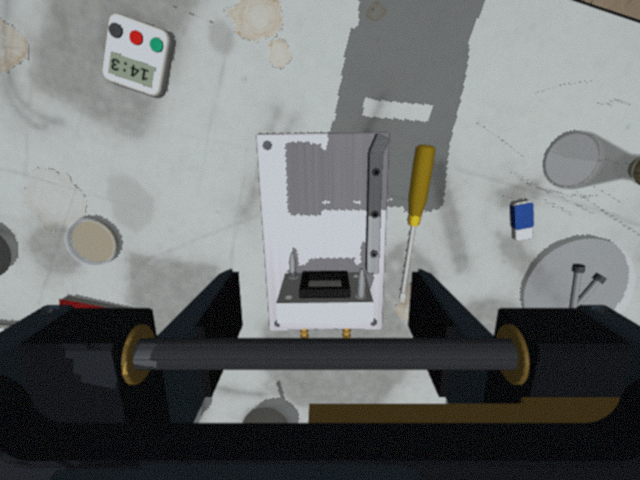

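View pics/wh.png

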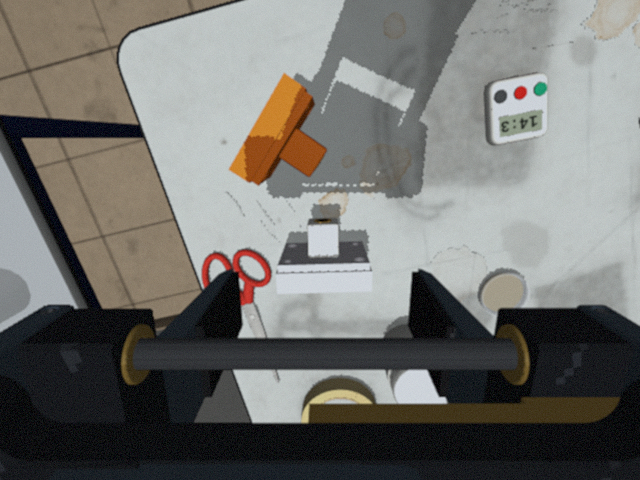

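The wrist view of the stand shows bed corners at (258,134), (387,132) and (381,328), the fence on the right at column ~370, and the fixed half at rows 302–329. The wrist view of the half shows the plate top from (277,264) to (372,291) and the block top around (323,238). Next I'll fit and check with an overlay.

```bash
python3 - <<'E'
from h import *
import pickle
from scipy.optimize import least_squares
cs=pickle.load(open("pics/ws.pkl","rb")); ch=pickle.load(open("pics/wh.pkl","rb"))
def fit(cal,M,px,x0):
    def W(x,m): c,s=np.cos(x[2]),np.sin(x[2]); return [x[0]+c*m[0]-s*m[1],x[1]+s*m[0]+c*m[1],m[2]]
    r=least_squares(lambda x:np.ravel([proj(cal,W(x,m))-p for m,p in zip(M,px)]),x0,loss="soft_l1")
    return r.x,r.fun.reshape(-1,2),W
M=[(-.14,-.072,.012),(-.14,.072,.012),(.1,.072,.012),(.02,-.048,.092),(.02,.048,.092)]
x,e,W=fit(cs,M,[(258,134),(387,132),(381,328),(277,302),(372,302)],[.578,.138,.267]); print("stand",x,"\n",np.round(e,1))
N=[(-.015,-.048,.08),(-.015,.048,.08),(.015,-.048,.08),(.015,.048,.08),(-.051,-.016,.06),(-.051,.016,.06)]
y,e2,_=fit(ch,N,[(278,264),(371,264),(276,291),(372,291),(308.5,221),(338.5,221)],[.53,-.335,-.236]); print("half",y,"\n",np.round(e2,1),W(y,(-.033,0,.044)))
def draw(f,cal,x,segs,r,fx):
    im=cv2.imread(f"pics/{f}.png"); (u0,v0,u1,v1)=r
    im=cv2.resize(im[v0:v1,u0:u1],None,fx=fx,fy=fx,interpolation=cv2.INTER_CUBIC)
    for a,b in segs:
        p=[tuple(int(v) for v in np.round((proj(cal,W(x,q))-(u0,v0)+.5)*fx)) for q in (a,b)]; cv2.line(im,*p,(0,0,255),1)
    return im
L=lambda P:[(P[i],P[(i+1)%len(P)]) for i in range(len(P))]
S=L([(-.14,-.072,.012),(-.14,.072,.012),(.1,.072,.012),(.1,-.072,.012)])+[((-.12,.048,.032),(.015,.048,.032)),((-.12,.062,.032),(.015,.062,.032)),((.02,-.048,.092),(.02,.048,.092)),((.02,.048,.012),(.02,.048,.092)),((.02,.037,.079),(-.01,.037,.079)),((.02,-.037,.025),(-.01,-.037,.025))]
H=L([N[0],N[1],N[3],N[2]])+L([N[4],N[5],(-.015,.016,.06),(-.015,-.016,.06)])+L([(-.015,-.048,.08),(-.015,.048,.08),(-.015,.048,0),(-.015,-.048,0)])
a=draw("ws",cs,x,S,(250,125,400,345),2.7); b=draw("wh",ch,y,H,(255,205,390,305),3)
b=cv2.copyMakeBorder(b,0,max(0,a.shape[0]-b.shape[0]),0,0,cv2.BORDER_CONSTANT)[:a.shape[0]]
cv2.imwrite("pics/ov.png",np.hstack([a[:600],b[:600]])[:, :800])
np.savez("fit.npz",stand=x,half=y)
E
```

```text
stand [0.58037666 0.13587121 0.28009948] 
 [[-3.3 -0.8]
 [ 2.7 -0.5]
 [ 0.5  2.3]
 [-2.1  0.9]
 [ 0.7 -0.1]]
half [ 0.5341785  -0.33752103 -0.23141873] 
 [[-3.  -0.9]
 [ 1.6 -1.1]
 [ 0.4 -0. ]
 [-0.5 -0.2]
 [-0.6  1.6]
 [ 1.1  1.5]] [np.float64(0.502058219593672), np.float64(-0.32995219389585584), 0.044]
```

View pics/ov.png

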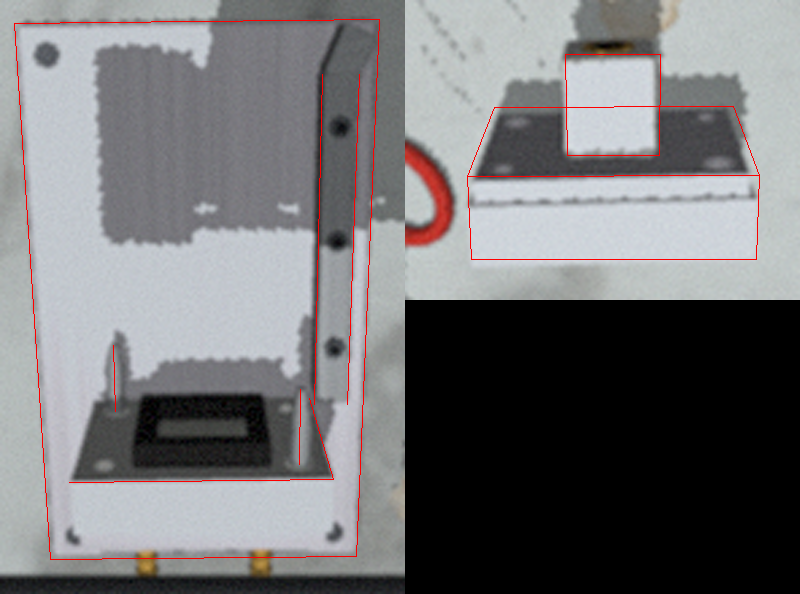

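The overlay fits within about 1 px (~1.5 mm), so I'll grasp now.

```bash
python3 - <<'E'
from h import *
x,y,th=np.load("fit.npz")["half"]
c,s=np.cos(th),np.sin(th); g=np.array([x,y])-np.array([c,s])*.036
arm.move_gripper(.062,30)
arm.move_ptp(np.r_[g,.12],R(th))
print(arm.move_straight(np.r_[g,.025],velocity=.1,guard=10), arm.state()["position"])
arm.move_gripper(.0,30); arm.wait(.2)
st=arm.state(); print("grip",st["grip_width"],st["finger_force"],st["force"],st["position"])
arm.move_straight(np.r_[g,.125],velocity=.12)
arm.wait(.2); st=arm.state(); print("lift",st["grip_width"],st["finger_force"],st["force"],st["torque"],st["time_s"])
cv2.imwrite("pics/held.png",arm.snapshot("wrist"))
E
```

```text
False [ 0.49952106 -0.32955237  0.02558588]
grip 0.03219386705114021 29.975800216197968 [-1.39798552  0.94790355  5.54526976] [ 0.49916893 -0.32925253  0.02510614]
lift 0.03173231852387778 29.972796142101288 [ 0.18237272 -0.40513608 -3.12515476] [ 0.04012706  0.11426209 -0.00694148] 9.5917
```

```bash
cat >> h.py <<'E'
SX,SY,STH=np.load("fit.npz")["stand"]
ax=np.array([np.cos(STH),np.sin(STH),0]); ay=np.array([-np.sin(STH),np.cos(STH),0]); az=np.array([0,0,1.])
O=np.array([SX,SY,0.])
def W(bx,by,tz): return O+ax*(bx-.003)+ay*by+az*tz   # block centre in stand, tip height
def rep(tag=""):
    s=arm.state(); p=np.array(s["position"])-O; f=np.array(s["force"])
    print(tag,"b=%.4f %.4f tz=%.4f"%(p@ax+.003,p@ay,p[2]),"F=%.1f %.1f %.1f"%(f@ax,f@ay,f[2]),"t=%.1f"%s["time_s"]); return p@ax+.003,p@ay,p[2],f@ax,f@ay,f[2]
E
python3 - <<'E'
from h import *
arm.move_straight(W(-.10,-.007,.125),R(STH),velocity=.2); rep("above")
arm.move_straight(W(-.10,-.007,.047),velocity=.1); arm.wait(.3); rep("10 over")
im=arm.snapshot("wrist"); cv2.imwrite("pics/over.png",cv2.resize(im[90:350,200:450],None,fx=2.2,fy=2.2,interpolation=cv2.INTER_CUBIC))
E
```

```text
above b=-0.1001 -0.0075 tz=0.1250 F=0.6 0.6 -4.1 t=11.9
10 over b=-0.0998 -0.0070 tz=0.0474 F=0.4 -0.6 -2.9 t=13.2
```

View pics/over.png

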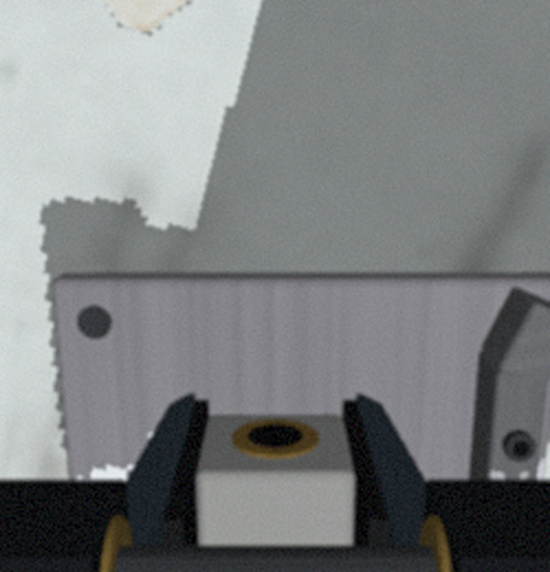

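The block sits square in the fingers (at about (275,480) in the crop), the bed edge is parallel, and the fence is at right with a clear gap. I'll touch down and then go to the fence.

```bash
python3 - <<'E'
from h import *
print(arm.move_straight(W(-.10,-.007,.030),velocity=.015,guard=5)); arm.wait(.3); b=rep("bed")
z=b[2]
print(arm.move_straight(W(-.10,.004,z),velocity=.012,guard=6)); arm.wait(.3); rep("fence")
E
```

```text
True
bed b=-0.1003 -0.0069 tz=0.0367 F=2.0 0.7 2.1 t=14.2
True
fence b=-0.1005 -0.0062 tz=0.0367 F=-1.0 0.8 5.0 t=14.8
```

```bash
python3 - <<'E'
from h import *
z=.0367
for y in np.arange(-.0052,.005,.001):
    arm.move_straight(W(-.10,y,z),velocity=.01); arm.wait(.15); b=rep()
    if b[4]<-6: break
E
```

```text
b=-0.1003 -0.0052 tz=0.0367 F=-0.8 -2.3 5.9 t=15.3
 b=-0.1002 -0.0043 tz=0.0367 F=-1.2 -2.6 5.7 t=15.7
 b=-0.1001 -0.0033 tz=0.0367 F=-0.7 -2.4 5.4 t=16.1
 b=-0.1001 -0.0022 tz=0.0367 F=-0.7 -3.2 5.1 t=16.5
 b=-0.1001 -0.0012 tz=0.0367 F=-0.3 -2.3 5.7 t=16.9
 b=-0.1000 -0.0002 tz=0.0367 F=0.4 -3.0 5.2 t=17.3
 b=-0.1000 0.0008 tz=0.0367 F=-0.7 -2.7 5.6 t=17.7
 b=-0.1000 0.0018 tz=0.0367 F=0.1 -1.6 5.2 t=18.1
 b=-0.1000 0.0024 tz=0.0367 F=-1.4 -9.5 6.2 t=18.5
```

```bash
python3 - <<'E'
from h import *
z=.0368; y=.0022
for x in np.r_[np.arange(-.096,-.047,.004),np.arange(-.046,-.0385,.0015)]:
    arm.move_straight(W(x,y,z),velocity=.02); arm.wait(.12); b=rep("y%.4f"%y)
    y+=np.clip((b[4]+4.5)*4e-5,-.0004,.0004)
    z+=np.clip((b[5]-4)*-3e-5*-1,-.0001,.0001)
    if b[3]<-9: print("stop"); break
E
```

```text
y0.0022 b=-0.0972 0.0023 tz=0.0367 F=-7.4 -3.5 11.6 t=18.9
y0.0022 b=-0.0935 0.0023 tz=0.0367 F=-7.5 -4.3 13.9 t=19.4
y0.0022 b=-0.0893 0.0023 tz=0.0366 F=-4.5 -4.6 6.7 t=19.9
y0.0022 b=-0.0847 0.0023 tz=0.0367 F=-0.9 -2.6 -3.6 t=20.3
y0.0023 b=-0.0797 0.0023 tz=0.0370 F=1.1 -2.8 -4.2 t=20.8
y0.0024 b=-0.0759 0.0024 tz=0.0369 F=1.4 -4.2 -6.1 t=21.3
y0.0024 b=-0.0720 0.0024 tz=0.0368 F=0.2 -4.3 -5.7 t=21.7
y0.0024 b=-0.0682 0.0023 tz=0.0367 F=-2.0 -5.0 -3.4 t=22.2
y0.0024 b=-0.0641 0.0024 tz=0.0367 F=-1.7 -5.0 -3.0 t=22.7
y0.0024 b=-0.0601 0.0023 tz=0.0366 F=-2.6 -4.7 -1.0 t=23.1
y0.0024 b=-0.0561 0.0023 tz=0.0366 F=-2.4 -4.7 3.0 t=23.6
y0.0023 b=-0.0521 0.0024 tz=0.0366 F=-2.7 -3.8 2.8 t=24.1
y0.0024 b=-0.0482 0.0024 tz=0.0366 F=-4.5 -4.2 6.1 t=24.5
y0.0024 b=-0.0463 0.0024 tz=0.0366 F=-4.2 -4.7 4.1 t=24.9
y0.0024 b=-0.0450 0.0024 tz=0.0366 F=-6.6 -4.9 6.4 t=25.3
y0.0024 b=-0.0433 0.0024 tz=0.0366 F=-3.7 -4.7 2.6 t=25.6
y0.0024 b=-0.0419 0.0024 tz=0.0366 F=-4.7 -4.5 5.0 t=26.0
y0.0024 b=-0.0403 0.0024 tz=0.0366 F=-4.8 -4.3 4.1 t=26.4
```

```bash
python3 - <<'E'
from h import *
z=.0367; y=.0024
for x in np.arange(-.0395,-.031,.001):
    arm.move_straight(W(x,y,z),velocity=.01); arm.wait(.25); b=rep()
    y+=np.clip((b[4]+4.5)*4e-5,-.0003,.0003)
    if b[3]<-13.5: print("stop"); break
cv2.imwrite("pics/pressed.png",arm.snapshot("side"))
im=arm.snapshot("top"); cv2.imwrite("pics/presstop.png",im)
E
```

```text
b=-0.0398 0.0024 tz=0.0366 F=-2.8 -5.7 -1.5 t=26.9
 b=-0.0387 0.0024 tz=0.0366 F=-2.6 -3.5 -2.9 t=27.4
 b=-0.0378 0.0024 tz=0.0366 F=-4.5 -5.8 -1.1 t=27.9
 b=-0.0371 0.0024 tz=0.0366 F=-5.0 -4.6 0.8 t=28.4
 b=-0.0365 0.0024 tz=0.0367 F=-8.1 -3.8 4.8 t=28.9
 b=-0.0359 0.0024 tz=0.0367 F=-11.3 -5.4 7.9 t=29.4
 b=-0.0352 0.0024 tz=0.0367 F=-14.2 -4.8 12.2 t=29.9
stop
```

```bash
python3 - <<'E'
from h import *
z=.0367; x=-.0335; y=.0024
def ctl(x,y,z): arm.move_straight(W(x,y,z),velocity=.01); arm.wait(.25); return rep("cmd %.4f %.4f %.4f"%(x,y,z))
b=ctl(x,y,z)
for i in range(4):
    if b[5]<4: break
    z+=.0003; b=ctl(x,y,z)
for i in range(4):
    if b[0]>-.0338 or b[3]<-15: break
    x+=.0007
    z+=np.clip((b[5]-2)*4e-5,-.0003,.0003); b=ctl(x,y,z)
a=cv2.imread("pics/presstop.png")[180:300,205:305]; s=cv2.imread("pics/pressed.png")[150:270,240:380]
cv2.imwrite("pics/pc.png",np.hstack([cv2.resize(a,None,fx=3.3,fy=3.3,interpolation=3),cv2.resize(s,None,fx=3.3,fy=3.3,interpolation=3)])[:,:800])
E
```

```text
cmd -0.0335 0.0024 0.0367 b=-0.0352 0.0024 tz=0.0367 F=-13.9 -5.7 11.4 t=30.5
cmd -0.0335 0.0024 0.0370 b=-0.0352 0.0024 tz=0.0367 F=-11.4 -5.3 4.4 t=31.0
cmd -0.0335 0.0024 0.0373 b=-0.0352 0.0024 tz=0.0367 F=-9.6 -6.0 -1.5 t=31.5
cmd -0.0328 0.0024 0.0372 b=-0.0347 0.0024 tz=0.0367 F=-12.0 -6.2 4.3 t=32.0
cmd -0.0321 0.0024 0.0373 b=-0.0342 0.0024 tz=0.0367 F=-12.5 -6.9 4.1 t=32.5
cmd -0.0314 0.0024 0.0373 b=-0.0337 0.0024 tz=0.0367 F=-14.5 -7.2 3.3 t=33.0
```

View pics/pc.png

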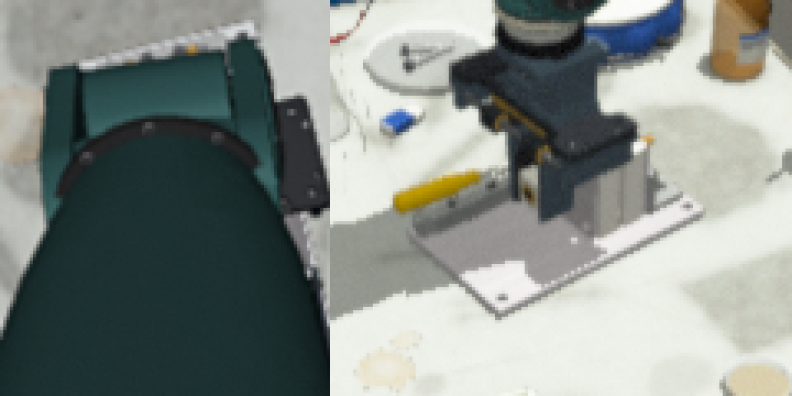

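The view from the side shows the plates parallel and closed up, with the half flat on the bed. Push is about 14.5 N with roughly 4 N of that friction. Travel since first touch is about 4.4 mm. I'll add one small nudge, hold and hand in.

```bash
python3 - <<'E'
from h import *
arm.move_straight(W(-.0308,.0023,.03735),velocity=.01)
for i in range(4): arm.wait(.9); b=rep()
if -19<b[3]<-11: print(arm.hand_in())
E
```

```text
b=-0.0333 0.0024 tz=0.0367 F=-15.7 -5.9 5.4 t=34.1
 b=-0.0332 0.0024 tz=0.0367 F=-14.1 -4.9 5.6 t=35.0
 b=-0.0333 0.0024 tz=0.0367 F=-14.0 -4.6 6.0 t=35.9
 b=-0.0332 0.0024 tz=0.0367 F=-14.3 -4.2 5.0 t=36.8
the job is handed in; nothing more can be done
None
```

I handed the job in at about 37 s: the half sits against fence and bed over the dowels, still gripped and pressing the gasket at an estimated 10 N (14 N at the wrist less about 4 N friction, nearly 5 mm squeeze), held steadily for over three seconds; the interface returned no verdict.

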